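# Hang the washed teapot handles on the drying rack and start the drying fan

### The job

Hang every bent teapot handle on the wooden drying rack: its two ends resting in an opposite pair of notches, one in each rail, the bow hanging down between the rails, one handle to a pair of notches. When all of them hang, slide the loaded rack fully in against the stop of the bed and hold it pressed there for three seconds, so that the sprung plunger stays in and starts the fan; then let go (it may spring back a little), leaving the rack in and all handles still hanging. Do not disturb the mug, the brush pot or the spray bottle.

Things in the scene. Friction and masses are not known exactly. Their poses are not given: they have to be found in the camera images.
- bed: Fan bed, fixed, position and yaw vary. Grey plate 10 mm thick, guide rails along both sides (24 mm high, 178 mm apart); at the far end two dark stop blocks (40 mm high, faces at x = +165 mm), behind them a white fan box 55 mm high. Origin on the table; +x is the way the rack slides in, +y left, z up.
- rack: Loose wooden rack, 0.7 kg, on the bed between the guides, 40 to 70 mm short of the stop. Base board x = -195 to +115, 170 wide, 12 mm thick. Origin under the board; axes as the bed's; flush with the stop at x = +50 mm in the bed's frame. Two sawtooth rails along x at y = +-64.5 mm, 9 mm thick; five 45-degree teeth each make four V-notches, 105 mm (bottom) to 127 mm (tips) above the origin.
- rack_handle (a point): Centre of the rack's dark wooden push block on its near end, 24 (x) x 44 (y) x 50 mm high, at x = -180, y = 0, z = 37 mm in the rack's frame (top at z = 62); axes as the rack's. Can be pinched from above. The rack's waxed board slides easily: about 4 N when loaded.
- plunger (a joint): Sprung brass starter plunger (20 mm across) between the stop blocks, axis 28 mm above the table along the bed's x. 0 = out, tip 10 mm proud of the stop; grows as pushed in (m), about 0.010 with the rack flush against the stop. The rack's end board pushes it; 2 N to start, 5 N at the stop; it may push the rack back some 10 mm when let go, which is fine.
- rack_v0 (a point): Midpoint between the two notch bottoms of pair 0 (0 = nearest to the push block, then every 45 mm along x), 105 mm above the rack's origin; the bottoms lie at y = +-64.5 mm from it, axes as the rack's. A seated end rod has its axis 6 mm above this point. Between the rails it is open down to the base board, 93 mm.
- rack_v1 (a point): Midpoint between the two notch bottoms of pair 1 (0 = nearest to the push block, then every 45 mm along x), 105 mm above the rack's origin; the bottoms lie at y = +-64.5 mm from it, axes as the rack's. A seated end rod has its axis 6 mm above this point. Between the rails it is open down to the base board, 93 mm.
- rack_v2 (a point): Midpoint between the two notch bottoms of pair 2 (0 = nearest to the push block, then every 45 mm along x), 105 mm above the rack's origin; the bottoms lie at y = +-64.5 mm from it, axes as the rack's. A seated end rod has its axis 6 mm above this point. Between the rails it is open down to the base board, 93 mm.
- rack_v3 (a point): Midpoint between the two notch bottoms of pair 3 (0 = nearest to the push block, then every 45 mm along x), 105 mm above the rack's origin; the bottoms lie at y = +-64.5 mm from it, axes as the rack's. A seated end rod has its axis 6 mm above this point. Between the rails it is open down to the base board, 93 mm.
- bail0_grip (a point): Centre of the wooden grip (64 long y, 20 wide x, 18 mm thick z) of a bent teapot handle: a U of 8 mm steel rod with outturned ends, 186 wide, 88 deep, 0.12 kg, may be absent, starts flat on the table. x points from grip to the line of the ends, 70 mm away; z normal to the U. From the grip the rod runs along y to the side arms at y = +-50 mm, these run along x to the ends.
- bail0_a (a point): Point on the straight end of bail0 that lies in a notch, at x = 70, y = +64.5 mm in the grip's axes. The straight rod is free from y = 54 to 75 mm, then ends in an 18 mm ball at y = 84 mm, outside the rail. Laid in the notches the handle pivots freely: the bow falls to hang below, swinging through 80 mm radius.
- bail0_b (a point): As bail0_a, on the other end: x = 70, y = -64.5 mm in the grip's axes.
- bail1_grip (a point): Centre of the wooden grip (64 long y, 20 wide x, 18 mm thick z) of a bent teapot handle: a U of 8 mm steel rod with outturned ends, 186 wide, 88 deep, 0.12 kg, may be absent, starts flat on the table. x points from grip to the line of the ends, 70 mm away; z normal to the U. From the grip the rod runs along y to the side arms at y = +-50 mm, these run along x to the ends.
- bail1_a (a point): Point on the straight end of bail1 that lies in a notch, at x = 70, y = +64.5 mm in the grip's axes. The straight rod is free from y = 54 to 75 mm, then ends in an 18 mm ball at y = 84 mm, outside the rail. Laid in the notches the handle pivots freely: the bow falls to hang below, swinging through 80 mm radius.
- bail1_b (a point): As bail1_a, on the other end: x = 70, y = -64.5 mm in the grip's axes.
- bail2_grip (a point): Centre of the wooden grip (64 long y, 20 wide x, 18 mm thick z) of a bent teapot handle: a U of 8 mm steel rod with outturned ends, 186 wide, 88 deep, 0.12 kg, may be absent, starts flat on the table. x points from grip to the line of the ends, 70 mm away; z normal to the U. From the grip the rod runs along y to the side arms at y = +-50 mm, these run along x to the ends.
- bail2_a (a point): Point on the straight end of bail2 that lies in a notch, at x = 70, y = +64.5 mm in the grip's axes. The straight rod is free from y = 54 to 75 mm, then ends in an 18 mm ball at y = 84 mm, outside the rail. Laid in the notches the handle pivots freely: the bow falls to hang below, swinging through 80 mm radius.
- bail2_b (a point): As bail2_a, on the other end: x = 70, y = -64.5 mm in the grip's axes.
- bail3_grip (a point): Centre of the wooden grip (64 long y, 20 wide x, 18 mm thick z) of a bent teapot handle: a U of 8 mm steel rod with outturned ends, 186 wide, 88 deep, 0.12 kg, may be absent, starts flat on the table. x points from grip to the line of the ends, 70 mm away; z normal to the U. From the grip the rod runs along y to the side arms at y = +-50 mm, these run along x to the ends.
- bail3_a (a point): Point on the straight end of bail3 that lies in a notch, at x = 70, y = +64.5 mm in the grip's axes. The straight rod is free from y = 54 to 75 mm, then ends in an 18 mm ball at y = 84 mm, outside the rail. Laid in the notches the handle pivots freely: the bow falls to hang below, swinging through 80 mm radius.
- bail3_b (a point): As bail3_a, on the other end: x = 70, y = -64.5 mm in the grip's axes.
- mug: White mug, 82 mm across and 95 mm high, a bystander; origin under its centre.
- brush_pot: Terracotta pot 104 mm across and 110 mm high with brushes standing up to about 270 mm, a bystander; origin under its centre.
- spray: White spray bottle with a yellow head, 72 mm across and 190 mm high, a bystander; origin under its centre.
Things that resemble listed ones, but are neither listed nor needed, are in the scene too. Leave any green or yellow look-alike of the part that bears bail1_grip alone.

How it is judged (in metres and radians):
On the way, in this order (a step that is already met when the one before it is completed fails the run):
1. every handle hangs with both ends in an opposite pair of notches, bow down (z of bail0_a in the frame of rack between 0.104 and 0.118 m and x of bail0_a in the frame of rack between -0.085 and 0.085 m and z of bail0_b in the frame of rack between 0.104 and 0.118 m and x of bail0_b in the frame of rack between -0.085 and 0.085 m and angle between the y axis of each of bail0_grip, bail1_grip, bail2_grip, bail3_grip and the y axis of rack, either way round below 0.15 rad and y of bail0_grip in the frame of rack between -0.014 and 0.014 m and z of each of bail0_grip, bail1_grip, bail2_grip, bail3_grip in the frame of rack below 0.065 m and z of bail1_a in the frame of rack between 0.104 and 0.118 m and x of bail1_a in the frame of rack between -0.085 and 0.085 m and z of bail1_b in the frame of rack between 0.104 and 0.118 m and x of bail1_b in the frame of rack between -0.085 and 0.085 m and y of bail1_grip in the frame of rack between -0.014 and 0.014 m and z of bail2_a in the frame of rack between 0.104 and 0.118 m and x of bail2_a in the frame of rack between -0.085 and 0.085 m and z of bail2_b in the frame of rack between 0.104 and 0.118 m and x of bail2_b in the frame of rack between -0.085 and 0.085 m and y of bail2_grip in the frame of rack between -0.014 and 0.014 m and z of bail3_a in the frame of rack between 0.104 and 0.118 m and x of bail3_a in the frame of rack between -0.085 and 0.085 m and z of bail3_b in the frame of rack between 0.104 and 0.118 m and x of bail3_b in the frame of rack between -0.085 and 0.085 m and y of bail3_grip in the frame of rack between -0.014 and 0.014 m), for 0.3 s.
2. the loaded rack is held against the stop with the plunger in (all of step 1 and value of joint plunger above 0.0075 m), for 2 s.
At the end, for the whole second after the job is handed in: Every handle present hangs in an opposite pair of notches (both ends within about 7 mm of the seated height, grip below), the rack stands on the bed within 20 mm of the stop, the plunger having been held in (at least 7.5 mm) for 2 s with all handles hung, and everything is let go (all of step 1 and x of rack_handle in the frame of bed between -0.15 and -0.12 m and z of rack_handle in the frame of bed below 0.055 m and linear speed of rack below 0.03 m/s); the robot touches nothing.
It fails at once if the mug is pushed away or tipped (distance of mug from where it was at the start of the episode above 0.03 m or angle between mug's own z axis and vertical above 0.4 rad).
It fails at once if the brush pot is pushed away or tipped (distance of brush_pot from where it was at the start of the episode above 0.03 m or angle between brush_pot's own z axis and vertical above 0.4 rad).
It fails at once if the spray is pushed away or tipped (distance of spray from where it was at the start of the episode above 0.03 m or angle between spray's own z axis and vertical above 0.4 rad).
Of bail0, bail1, bail2, bail3 only 3 to 4 are there at a start; the rules pass over those that are not, and their reading is None.
At some moment in a run one of bail0, bail1, bail2, bail3 may be knocked a few centimetres aside while the robot is not near it.
Once in a run the grip may slacken for a moment while it holds something.
It also fails if it takes over 210 s, if anything falls off the work surface, if the arm or the gripper's body presses on something with over 40 N, if the wrist force passes 120 N, or if a joint passes its speed limit or range.

### The arm

A 6-joint arm with a two-finger parallel gripper is mounted at the origin on the work surface. World frame = base frame: x ahead of the robot, y to its left, z up, the work surface at z = 0. Lengths are in mm, angles in rad, forces in N, time in s.
With the tool pointing down it reaches from about 350 to 975 mm from the base axis. Payload 4.9 kg.
Tool frame: the origin (TCP) lies at the very end of the fingers, on their centre line; the grasp point (between the pads) lies 19 mm behind it; z points along the fingers, y is the line along which they close (so a half turn about z gives the same grasp; the last joint's range is limited). The gripper opens to 85 mm and grips with 20 to 120 N. Pads are 22 mm wide; open, the fingers measure 114 mm over their backs; the gripper's body (76 mm by 85 mm) begins 54 mm behind the grasp point. The pads swing forward as they close: fully open they stand 13 mm farther back than shut.
Start: joints at [-1.311, 0.053, 1.613, -0, 1.476, -0.119], TCP at [231.122, -580.676, 231.304] pointing down, gripper open.
Joint ranges: [-3.01, 3.01], [-1.01, 2.22], [0.06, 2.58], [-1.02, 4.17], [0.09, 2.62], [-3.14, 3.14]. Speed limits (rad/s): [2.57, 2.57, 3.14, 3.14, 3.14, 3.14].

### API

Orientations are given as a unit quaternion [x, y, z, w].
In Python, from station import ctrl gives the robot as it stands.
- The arm moves only by the tool jog_arm, never from a script. Its argument "deltas" is a list of rows, each a list of 7 numbers: the opening, from 0 (shut) to 1 (fully open), then the shift along the tool's x, y, z in units of 30 mm (1.0 is 30 mm), then the turn, a rotation vector about the tool's x, y, z in units of 6 degrees (1.0 is 6 degrees). A call has 1 to 20 rows; each row is the pose to reach, as a shift and turn from the pose commanded when the call began, along the tool's axes at that moment; what a row does not reach only later rows make up. A row lasts 1/12 s, in which the tool goes at most 41.7 mm and 7.16 degrees, less where a joint would pass 70% of its speed; a pose out of reach is approached as far as the arm can. A call with a gripper value outside its range is refused whole. The fingers move at their own pace and stop on an object; "squeeze" is the grip in N (left out, the last holds). Time passes only in rows, so rows that repeat a pose let the fingers close. It gives the time, the measured TCP pose, the force, the opening and the grip force at its end, in the units of the state.
- ctrl.get_state(): the state, without advancing time (a new reading comes with each control period).
- ctrl.capture(name): name is "scene" or "top" or "wrist"; returns a dict with "frame" (480x640x3 uint8, red, green, blue), "fovy" (degrees; the focal length in pixels is half the picture's height over the tangent of half this angle, whatever the lens; pixels are square), "cx", "cy" (the principal point, pixels), "rvec" (rotation vector, rad) and "tvec" (3), from world to camera coordinates, as OpenCV has them. Camera axes: x right, y down, z forward; pixel columns grow to the right and rows downward; lengths in mm; the calibration is good to about 2 mm. A picture is of the moment at which its call begins. There is no depth.
- ctrl.close_job(): hands the job in; it is judged then, once.
The state is a dict: "time": time; "joints": joint angles; "qd": joint speeds; "effort": joint torques, N m; "eef_pos": TCP position; "orientation": TCP orientation; "contact_force": force on the tool from outside, world axes, zero at the start; "wrist_torque": the same for the moment, N m; "width": opening from 0.0 (shut) to 1.0 (fully open); "finger_force": force on a finger pad.
Only numpy, scipy, OpenCV 4.12 (cv2) and the standard library are available. Lean on these libraries where they do the work, as an engineer would, in place of code of your own. Each camera call takes 0.05 s, during which the arm holds its last target. There are 200 camera calls.

## Working session

There is one attempt and no reset: what is moved stays moved. The work goes in short steps, Python scripts to look and compute and a tool call to move; the robot and the scene stay as the last step left them, time stands still between calls to the robot, and variables do not carry over. Pictures are saved under pics/ and viewed, at most 14 in all, crops included, and the job is handed in when it is done.

Besides the shell and the picture viewer there is one more tool, called after "Emit:" by a JSON object that holds its "name" and its "arguments", one argument or row to a line. jog_arm: Moves the arm, as the interface text tells. Its arguments: {"type":"object","properties":{"deltas":{"type":"array"},"squeeze":{"type":"number"}},"required":["deltas"]}

```bash
ls; mkdir -p pics
cat > h.py <<'E'
import numpy as np, cv2, pickle
from station import ctrl
from scipy.spatial.transform import Rotation as R
def cap(n,f=None):
    d=ctrl.capture(n)
    if f:
        cv2.imwrite('pics/'+f+'.png',d['frame'][:,:,::-1]); pickle.dump(d,open('pics/'+f+'.pkl','wb'))
    return d
def K(d):
    f=240/np.tan(np.radians(d['fovy'])/2); return np.array([[f,0,d['cx']],[0,f,d['cy']],[0,0,1.]])
def p2w(d,uv,z):
    Rm=cv2.Rodrigues(np.array(d['rvec'],float))[0]; t=np.array(d['tvec'],float).ravel()
    uv=np.atleast_2d(np.array(uv,float)); z=np.broadcast_to(z,len(uv))
    r=(np.c_[uv,np.ones(len(uv))]@np.linalg.inv(K(d)).T)@Rm; c=-Rm.T@t
    return c+r*((z-c[2])/r[:,2])[:,None]
def w2p(d,P):
    return cv2.projectPoints(np.atleast_2d(np.array(P,float)),np.array(d['rvec'],float),np.array(d['tvec'],float),K(d),None)[0].reshape(-1,2)
E
python3 - <<'E'
from h import *
for n in ('top','scene'):
    d=cap(n,n+'0'); print(n,d['fovy'],d['cx'],d['cy'],d['rvec'],d['tvec'])
s=ctrl.get_state(); print(s)
E
```

```text
pics
top 46.58321510839467 317.2529860591692 243.70657035088692 [ 2.13446301 -2.13432014  0.16823221] [ -11.73144931  487.24765238 1485.73452254]
scene 54.641041933067854 320.39098464267767 234.7765901738145 [ 2.17560439  1.08626854 -0.41657786] [-272.31739292 -229.19444989 1615.32550492]
{'time': 0.1, 'joints': array([-1.31100768e+00,  5.33128735e-02,  1.61417025e+00,  1.47415768e-05,
        1.47600455e+00, -1.19003564e-01]), 'qd': array([-6.12029183e-04, -1.42740541e-03, -1.61064577e-03, -9.36518495e-05,
        2.22480528e-04, -1.81769243e-04]), 'effort': array([ 6.42387586e-04, -3.94908607e+01, -3.71362209e+01, -6.70384520e-05,
        4.00906996e-03,  5.37610148e-06]), 'eef_pos': array([ 230.97874829, -580.13912763,  230.16420208]), 'orientation': array([ 9.82117799e-01,  1.88265057e-01, -5.93235840e-05, -9.45677788e-04]), 'contact_force': array([-0.67452447, -1.09736407, -0.52316885]), 'wrist_torque': array([0.0400139 , 0.02439899, 0.02042849]), 'finger_force': 0.0, 'width': 1.0003306946044441}
```

View pics/top0.png

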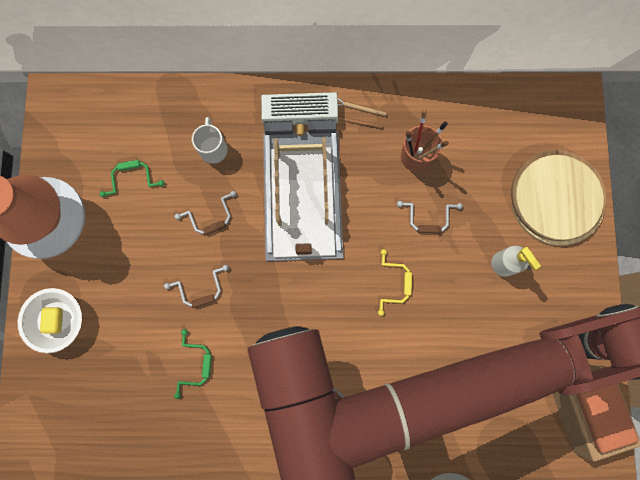

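View pics/scene0.png

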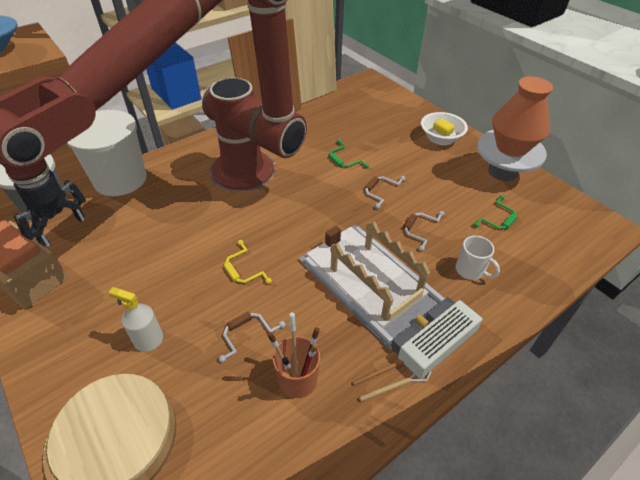

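Run:
```python
import cv2
i=cv2.imread('pics/top0.png')[90:310,160:470]
cv2.imwrite('pics/c1.png',cv2.resize(i,None,fx=2.5,fy=2.5,interpolation=cv2.INTER_CUBIC))
```

```text
(no output)
```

View pics/c1.png

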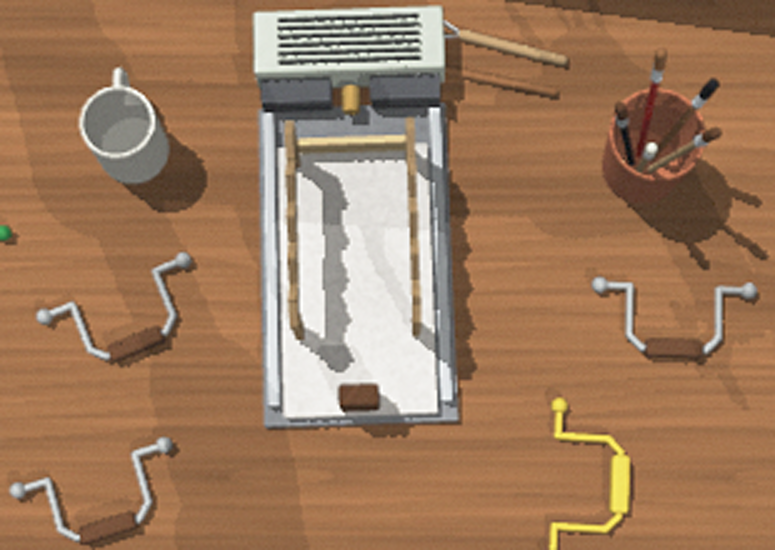

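```bash
cat > m.py <<'E'
from h import *
from scipy.optimize import least_squares
def fit(d,model,px,x0):
    model=np.array(model,float);px=np.array(px,float)
    def tr(p):
        c,s=np.cos(p[2]),np.sin(p[2]); return np.c_[p[0]+c*model[:,0]-s*model[:,1],p[1]+s*model[:,0]+c*model[:,1],model[:,2]]
    r=least_squares(lambda p:(w2p(d,tr(p))-px).ravel(),x0,x_scale=[100,100,1]); return r.x, r.fun.reshape(-1,2)
E
python3 - <<'E'
from m import *
d=pickle.load(open('pics/top0.pkl','rb'))
cr=lambda a:np.array(a,float)/2.5+[160,90]
Rm=cv2.Rodrigues(np.array(d['rvec']))[0]; print('cam',-Rm.T@d['tvec'])
for n,p in dict(A=[(44,316),(183,261),(140,345)],B=[(18,491),(165,446),(110,528)],C=[(600,284),(750,291),(675,349)]).items():
    g=p2w(d,cr(p[2]),9)[0]
    x,f=fit(d,[(70,84,9),(70,-84,9),(0,0,9)],cr(p),[g[0],g[1],0]); print(n,x.round(3),f.round(1).tolist(), np.degrees(x[2]))
M=[(-195,85,22),(-195,-85,22),(-192,22,72),(-192,-22,72),(112.5,64.5,132),(112.5,-64.5,132),(-112.5,64.5,132),(-112.5,-64.5,132)]
px=cr([(284,417),(438,414),(340,410),(379,409),(290,122),(410,118),(298,338),(416,335)])
x,f=fit(d,M,px,[600,0,0]);print('rack',x.round(3),f.round(1).tolist(),np.degrees(x[2]))
print('mug',p2w(d,cr((118,122)),95),'pot',p2w(d,cr((653,128)),110),'plunger/stop',p2w(d,cr([(291,107),(408,105)]),50), 'spray', p2w(d,[(515,260)],150))
E
```

```text
cam [ 240.57780955  -19.50460925 1544.89380246]
A [5.37537e+02 2.75585e+02 4.02000e-01] [[0.6, 0.5], [0.4, -0.3], [-1.0, -0.2]] 23.04548757921946
B [3.31575e+02 3.00539e+02 3.07000e-01] [[0.3, 0.0], [-0.0, -0.3], [-0.3, 0.3]] 17.568823171896785
C [ 5.32637e+02 -3.26635e+02 -4.50000e-02] [[0.3, 0.2], [-0.1, -0.0], [-0.2, -0.2]] -2.594201192321253
rack [6.43534e+02 2.96850e+01 3.10000e-02] [[0.0, 2.7], [0.1, 2.0], [-0.3, 1.2], [0.6, 1.1], [-0.1, -0.0], [0.5, 0.1], [-1.7, -3.2], [1.0, -3.6]] 1.7863555302603324
mug [[767.66196419 287.73934201  95.        ]] pot [[ 754.67729966 -291.18923187  110.        ]] plunger/stop [[801.38243929 103.1941126   50.        ]
 [803.54823841 -28.30645077  50.        ]] spray [[ 427.3982679  -510.37863718  150.        ]]
```

```bash
cat >> h.py <<'E'
RD=np.array([[0,1,0],[1,0,0],[0,0,-1.]])
def plan(p,yaw,tilt=0,way=None):
    "print the delta from the measured pose to TCP p; tool y along yaw (deg), tilted forward by tilt (deg)"
    s=ctrl.get_state(); R0=R.from_quat(s['orientation'])
    R1=R.from_matrix(R.from_euler('ZY',[yaw,-tilt],degrees=True).as_matrix()@RD)
    sh=R0.inv().apply(np.array(p)-s['eef_pos'])/30; rv=np.degrees((R0.inv()*R1).as_rotvec())/6
    print('delta',sh.round(2).tolist(),rv.round(2).tolist(),'| t %.1f'%s['time'],'mm %.0f'%(30*np.linalg.norm(sh)))
def st():
    s=ctrl.get_state(); print('pos',s['eef_pos'].round(1),'F',s['contact_force'].round(1),'w',round(s['width'],3),'ff',round(s['finger_force'],1),'t',round(s['time'],1),'j',s['joints'].round(2))
E
python3 - <<'E'
from m import *
d=pickle.load(open('pics/top0.pkl','rb'))
cr=lambda a:np.array(a,float)/2.5+[160,90]
M=[(-195,85,22),(-195,-85,22),(-192,22,72),(-192,-22,72),(112.5,64.5,120),(112.5,-64.5,120),(-112.5,64.5,25),(-112.5,-64.5,25)]
px=cr([(284,417),(438,414),(340,410),(379,409),(290,122),(410,118),(298,338),(416,335)])
x,f=fit(d,M,px,[600,0,0]);print('rack',x.round(3),f.round(1).tolist(),np.degrees(x[2]))
plan([500,-327,200],-2.6)
E
```

```text
rack [6.50056e+02 3.06690e+01 3.10000e-02] [[-0.3, 0.4], [-0.3, -0.3], [-0.7, -1.2], [0.2, -1.4], [-0.1, -0.8], [0.1, -0.7], [0.9, 2.2], [0.1, 1.9]] 1.800345256423721
delta [11.45, -4.52, 1.02] [-0.01, -0.01, -10.95] | t 0.1 mm 371
```

Emit:
{"name": "jog_arm", "arguments": {
  "deltas": [
    [0.6,6,-2.5,0,0,0,-5.5],
    [0.6,11.45,-4.5,1.0,0,0,-10.95],
    [0.6,11.45,-4.5,1.0,0,0,-10.95],
    [0.6,11.45,-4.5,1.0,0,0,-10.95],
    [0.6,11.45,-4.5,1.0,0,0,-10.95],
    [0.6,11.45,-4.5,1.0,0,0,-10.95],
    [0.6,11.45,-4.5,1.0,0,0,-10.95],
    [0.6,11.45,-4.5,1.0,0,0,-10.95],
    [0.6,11.45,-4.5,1.0,0,0,-10.95],
    [0.6,11.45,-4.5,1.0,0,0,-10.95],
    [0.6,11.45,-4.5,1.0,0,0,-10.95],
    [0.6,11.45,-4.5,1.0,0,0,-10.95],
    [0.6,11.45,-4.5,1.0,0,0,-10.95],
    [0.6,11.45,-4.5,1.0,0,0,-10.95]
  ]
}}

```text
time: 1.27
eef_pos: [499.6, -329.3, 201.4]
orientation: [0.724, 0.69, -0.0, 0.0]
contact_force: [-0.2, -0.7, 0.3]
width: 0.601
finger_force: 0.0
```

Run:
```python
from h import *
st(); d=cap('wrist','w1'); t=cap('top','top1')
print(d['fovy'],w2p(d,[[532.6,-326.6,9]]))
a=d['frame'][:,:,::-1]; b=cv2.resize(t['frame'][:,:,::-1],None,fx=.6,fy=.6)
a=cv2.resize(a,None,fx=.62,fy=.62); h=max(len(a),len(b))
f=lambda i:cv2.copyMakeBorder(i,0,h-len(i),0,0,0)
cv2.imwrite('pics/c2.png',np.hstack([f(a),f(b)]))
```

```text
pos [ 499.6 -329.3  201.4] F [-0.2 -0.7  0.3] w 0.601 ff 0.0 t 1.3 j [-0.71  0.01  1.71 -0.    1.42 -0.66]
68.59323290704457 [[352.91985499 209.50454814]]
```

View pics/c2.png

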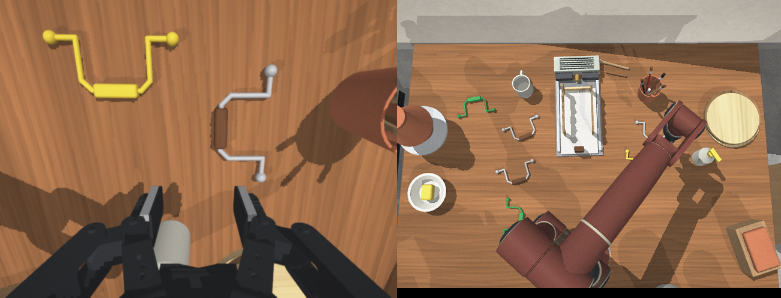

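Run:
```python
from m import *
d=pickle.load(open('pics/w1.pkl','rb'))
px=np.array([(271,71),(261,177),(221,128)])/.62
x,f=fit(d,[(70,84,9),(70,-84,9),(0,0,9)],px,[532,-326,0]);print(x.round(1),f.round(1).tolist(),np.degrees(x[2]))
plan([x[0],x[1],100],np.degrees(x[2])); plan([x[0],x[1],4],np.degrees(x[2]))
```

```text
[ 535.8 -324.2   -0. ] [[0.3, -0.3], [-0.1, -0.1], [-0.3, 0.5]] -2.4912263062330466
delta [0.22, 1.2, 3.38] [0.0, 0.0, -0.04] | t 1.4 mm 108
delta [0.22, 1.19, 6.58] [0.0, 0.0, -0.04] | t 1.4 mm 201
```

Emit:
{"name": "jog_arm", "arguments": {
  "deltas": [
    [0.6,0.2,1.17,3.0,0,0,0],
    [0.6,0.2,1.17,3.0,0,0,0],
    [0.6,0.2,1.17,3.0,0,0,0],
    [0.6,0.2,1.17,4.5,0,0,0],
    [0.6,0.2,1.17,5.5,0,0,0],
    [0.6,0.2,1.17,6.1,0,0,0],
    [0.6,0.2,1.17,6.58,0,0,0],
    [0.6,0.2,1.17,6.58,0,0,0],
    [0.2,0.2,1.17,6.58,0,0,0],
    [0.0,0.2,1.17,6.58,0,0,0],
    [0.0,0.2,1.17,6.58,0,0,0],
    [0.0,0.2,1.17,6.58,0,0,0],
    [0.0,0.2,1.17,6.58,0,0,0],
    [0.0,0.2,1.17,6.58,0,0,0]
  ],
  "squeeze": 60
}}

```text
time: 2.53
eef_pos: [537.3, -325.2, 6.9]
orientation: [0.723, 0.691, 0.0, 0.002]
contact_force: [-1.2, 1.0, 6.7]
width: 0.214
finger_force: 62.2
```

Run:
```python
from h import *
plan([537,-325,215],1.8);plan([620,30,215],1.8); plan([645.5,30.4,200],1.8)
```

```text
delta [-0.01, 0.01, -6.94] [0.03, 0.03, -0.73] | t 2.5 mm 208
delta [11.93, 2.24, -6.97] [0.03, 0.03, -0.73] | t 2.5 mm 420
delta [11.99, 3.09, -6.46] [0.03, 0.03, -0.73] | t 2.5 mm 419
```

Emit:
{"name": "jog_arm", "arguments": {
  "deltas": [
    [0,0,0,-1,0,0,0],
    [0,0,0,-2.2,0,0,0],
    [0,0,0,-3.5,0,0,-0.2],
    [0,0,0,-4.8,0,0,-0.4],
    [0,0,0,-6,0,0,-0.7],
    [0,0.5,0.1,-7,0,0,-0.73],
    [0,1.5,0.3,-7,0,0,-0.73],
    [0,2.8,0.5,-7,0,0,-0.73],
    [0,4.1,0.8,-7,0,0,-0.73],
    [0,5.4,1,-7,0,0,-0.73],
    [0,6.7,1.3,-7,0,0,-0.73],
    [0,8,1.5,-7,0,0,-0.73],
    [0,9.3,1.8,-7,0,0,-0.73],
    [0,10.5,2,-7,0,0,-0.73],
    [0,11.4,2.2,-7,0,0,-0.73],
    [0,11.9,2.24,-7,0,0,-0.73],
    [0,11.9,2.24,-7,0,0,-0.73],
    [0,11.9,2.24,-7,0,0,-0.73]
  ]
}}

```text
time: 4.03
eef_pos: [618.8, 30.0, 213.9]
orientation: [0.696, 0.718, -0.0, 0.0]
contact_force: [-0.1, 0.1, -0.7]
width: 0.217
finger_force: 61.3
```

Run:
```python
from h import *
st(); cap('wrist','w2')
```

```text
pos [618.8  30.  213.9] F [-0.1  0.1 -0.7] w 0.217 ff 61.3 t 4.0 j [-0.07  0.05  1.64 -0.    1.45 -0.1 ]
```

View pics/w2.png

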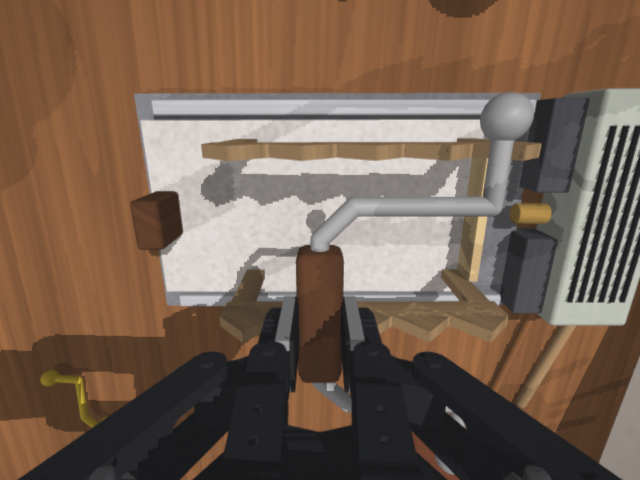

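Run:
```python
from h import *
d=pickle.load(open('pics/w2.pkl','rb')); im=d['frame'][:,:,::-1].copy()
Rm=cv2.Rodrigues(np.array(d['rvec'],float))[0]; print('cam',(-Rm.T@d['tvec']).round(1))
def rk(p,o=(648,30.5,1.8)):
    p=np.array(p,float); a=np.radians(o[2]); return np.c_[o[0]+np.cos(a)*p[:,0]-np.sin(a)*p[:,1],o[1]+np.sin(a)*p[:,0]+np.cos(a)*p[:,1],p[:,2]+10]
for s in (1,-1):
    saw=[(-112.5+22.5*i, s*64.5, 105 if i%2==0 else 127) for i in range(11)]
    cv2.polylines(im,[np.round(w2p(d,rk(saw))).astype(int)],False,(0,0,255),1)
for q in ([(-192,-22,62),(-192,22,62),(-168,22,62),(-168,-22,62)],[(-195,-85,12),(-195,85,12),(115,85,12)]):
    cv2.polylines(im,[np.round(w2p(d,rk(q))).astype(int)],False,(255,0,0),1)
# handle held, centred at TCP
g=np.array([618.8,30,213.9+2]); a=np.radians(-2.5+4.3)
for x,y in [(0,0),(0,32),(0,50),(70,50),(70,84)]:
    u=w2p(d,[g+[np.cos(a)*x-np.sin(a)*y,np.sin(a)*x+np.cos(a)*y,0]])[0]; cv2.circle(im,tuple(np.round(u).astype(int)),4,(0,255,0),1); print(u.round())
cv2.imwrite('pics/o2.png',im)
```

```text
cam [616.4 112.9 355.4]
[319. 318.]
[319. 251.]
[319. 210.]
[491. 210.]
[506. 121.]
```

View pics/o2.png

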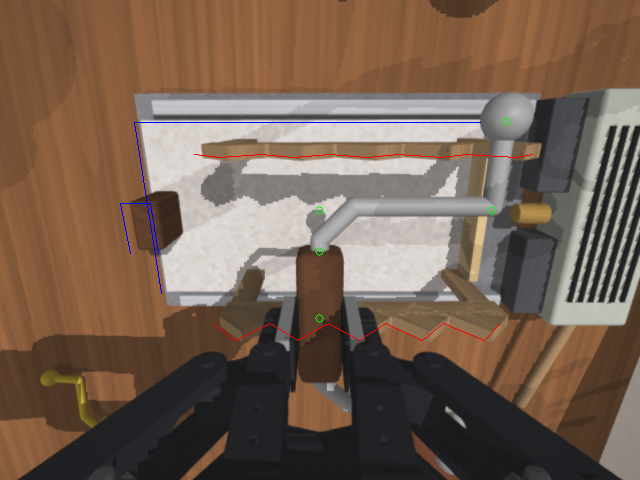

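Run:
```python
from h import *
plan([651.5,31.5,155],1.8);plan([651.5,31.5,117],1.8)
```

```text
delta [0.05, 1.09, 1.96] [-0.0, 0.01, -0.0] | t 4.1 mm 67
delta [0.05, 1.09, 3.23] [-0.0, 0.01, -0.0] | t 4.1 mm 102
```

Emit:
{"name": "jog_arm", "arguments": {
  "deltas": [
    [0,0.05,1.1,0.3,0,0,0],
    [0,0.05,1.1,1.3,0,0,0],
    [0,0.05,1.1,2.0,0,0,0],
    [0,0.05,1.1,2.2,0,0,0],
    [0,0.05,1.1,2.4,0,0,0],
    [0,0.05,1.1,2.6,0,0,0],
    [0,0.05,1.1,2.8,0,0,0],
    [0,0.05,1.1,2.95,0,0,0],
    [0,0.05,1.1,3.1,0,0,0],
    [0,0.05,1.1,3.2,0,0,0],
    [0,0.05,1.1,3.2,0,0,0],
    [0,0.05,1.1,3.2,0,0,0]
  ]
}}

```text
time: 5.08
eef_pos: [652.8, 32.3, 119.8]
orientation: [0.696, 0.718, 0.001, 0.001]
contact_force: [-1.5, -1.1, 3.0]
width: 0.213
finger_force: 61.9
```

Run:
```python
from h import *
st(); cap('wrist','w3')
```

```text
pos [652.8  32.3 119.8] F [-1.5 -1.1  3. ] w 0.213 ff 61.9 t 5.1 j [-0.06  0.21  1.64 -0.    1.3  -0.1 ]
```

View pics/w3.png

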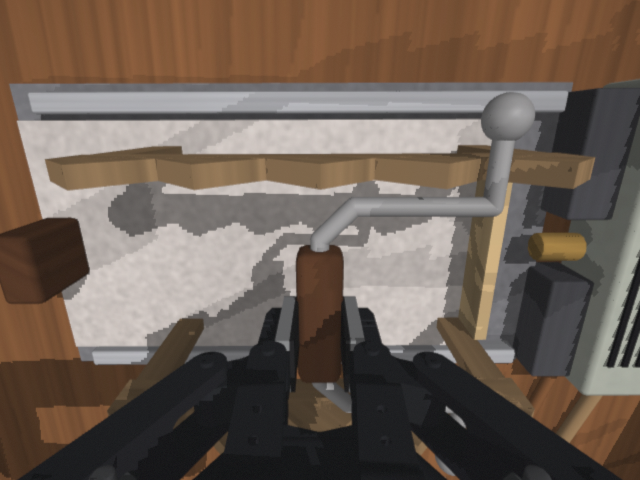

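Emit:
{"name": "jog_arm", "arguments": {
  "deltas": [
    [0,0,-0.07,0,0,0,0],
    [0,0,-0.15,0,0,0,0],
    [0,0,-0.15,0.05,0,0,0],
    [0,0,-0.15,0.1,0,0,0],
    [0,0,-0.15,0.15,0,0,0],
    [0,0,-0.15,0.15,0,0,0]
  ]
}}

```text
time: 5.63
eef_pos: [648.7, 32.1, 116.3]
orientation: [0.696, 0.718, 0.001, 0.001]
contact_force: [-5.2, 0.2, 11.4]
width: 0.215
finger_force: 62.9
```

```bash
cat >> h.py <<'E'
def arc(P,yaw,L,tilts,e=2,r=70,back=0):
    for t in tilts:
        a=np.radians(t); Rz=R.from_euler('z',yaw,degrees=True)
        g=np.array(P)+Rz.apply([-r*np.cos(a)+(e-back)*np.sin(a),0,-r*np.sin(a)-(e-back)*np.cos(a)])
        print(t,g.round(1),end=' '); plan(g,yaw,t)
E
python3 - <<'E'
from h import *
arc((718.7,34.3,119.5),1.8,0,[8,16,24,32,40])
E
```

```text
8 [649.7  32.1 107.8] delta [-0.0, 0.03, 0.29] [-1.3, 0.0, -0.0] | t 5.6 mm 9
16 [652.   32.2  98.3] delta [-0.0, 0.11, 0.6] [-2.63, 0.0, -0.0] | t 5.6 mm 18
24 [655.6  32.3  89.2] delta [-0.0, 0.23, 0.91] [-3.97, 0.0, 0.0] | t 5.6 mm 28
32 [660.4  32.5  80.7] delta [-0.0, 0.39, 1.19] [-5.3, 0.0, 0.0] | t 5.6 mm 38
40 [666.4  32.7  73. ] delta [-0.0, 0.58, 1.45] [-6.63, 0.0, 0.0] | t 5.6 mm 47
```

Emit:
{"name": "jog_arm", "arguments": {
  "deltas": [
    [0,0,0.01,0.13,-0.65,0,0],
    [0,0,0.03,0.27,-1.3,0,0],
    [0,0,0.07,0.43,-2.0,0,0],
    [0,0,0.11,0.58,-2.63,0,0],
    [0,0,0.17,0.74,-3.3,0,0],
    [0,0,0.23,0.89,-3.97,0,0],
    [0,0,0.31,1.03,-4.63,0,0],
    [0,0,0.39,1.17,-5.3,0,0],
    [0,0,0.48,1.3,-5.97,0,0],
    [0,0,0.58,1.43,-6.63,0,0],
    [0,0,0.58,1.43,-6.63,0,0]
  ]
}}

```text
time: 6.55
eef_pos: [666.2, 32.2, 72.3]
orientation: [0.654, 0.674, 0.247, 0.24]
contact_force: [-3.7, -1.2, 9.2]
width: 0.215
finger_force: 63.1
```

Run:
```python
from h import *
st(); cap('wrist','w4'); d=cap('top','t4')
i=d['frame'][80:300,180:420,::-1]; a=cv2.imread('pics/w4.png'); i=cv2.resize(i,None,fx=1.65,fy=1.65,interpolation=2)
a=cv2.resize(a,None,fx=.62,fy=.62);h=max(len(a),len(i))
f=lambda i:cv2.copyMakeBorder(i,0,h-len(i),0,0,0)
cv2.imwrite('pics/c4.png',np.hstack([f(a),f(i)]))
```

```text
pos [666.2  32.2  72.3] F [-3.7 -1.2  9.2] w 0.215 ff 63.1 t 6.5 j [-0.1  -0.02  2.09  0.22  0.37 -0.31]
```

View pics/c4.png

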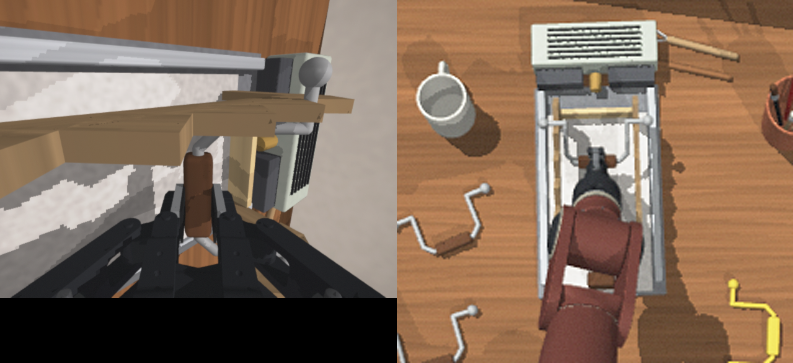

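Emit:
{"name": "jog_arm", "arguments": {
  "deltas": [
    [0.3,0,0,0,0,0,0],
    [0.4,0,0,0,0,0,0],
    [0.4,0,0,0,0,0,0],
    [0.4,0,0,-0.3,0,0,0],
    [0.4,0,0,-0.7,0,0,0],
    [0.4,0,0,-1.2,0,0,0],
    [0.4,0,0,-2,0,0,0],
    [0.4,0,0,-3,0,0,0],
    [0.4,0,0,-4,0,0,0],
    [0.4,0,0,-5,0,0,0],
    [0.4,0,0,-5.5,0,0,0],
    [0.4,0,0,-5.5,0,0,0]
  ]
}}

```text
time: 7.65
eef_pos: [559.5, 29.4, 200.9]
orientation: [0.654, 0.675, 0.246, 0.239]
contact_force: [0.3, -0.4, 1.1]
width: 0.399
finger_force: 0.0
```

Run:
```python
from h import *
st(); d=cap('wrist','w5')
plan([537,275,200],23); plan([500,285,220],23)
```

```text
pos [559.5  29.4 200.9] F [ 0.3 -0.4  1.1] w 0.399 ff 0.0 t 7.7 j [-0.13 -0.52  2.26  0.16  0.72 -0.25]
delta [8.21, -0.35, -0.35] [6.58, 1.24, -3.39] | t 7.7 mm 247
delta [8.58, -0.86, -1.65] [6.58, 1.24, -3.39] | t 7.7 mm 263
```

View pics/w5.png

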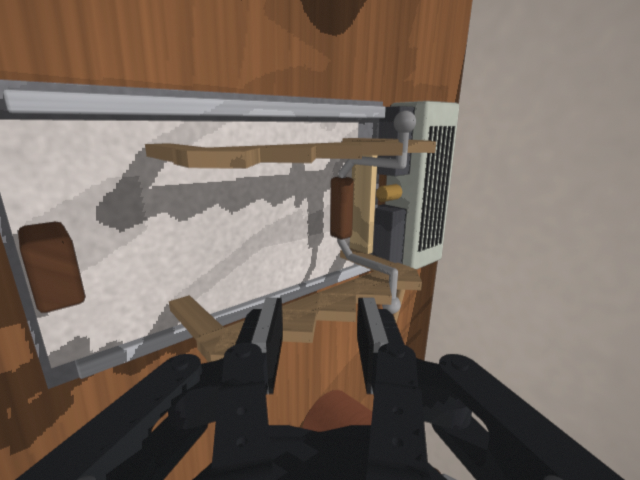

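Run:
```python
from h import *
a=cv2.imread('pics/top0.png').astype(int); d=cap('top','t6'); b=d['frame'][:,:,::-1].astype(int)
D=np.abs(a-b).max(2)
for n,(x0,x1,y0,y1) in dict(A=(172,240,188,236),B=(160,232,260,308)).items(): 
    q=D[y0:y1,x0:x1]>40; print(n,q.sum())
```

```text
A 1
B 1
```

Emit:
{"name": "jog_arm", "arguments": {
  "deltas": [
    [0.6,2,-0.2,-0.9,1,0.2,-0.5],
    [0.6,4,-0.4,-1.2,3,0.6,-1.5],
    [0.6,6,-0.6,-1.6,5,1,-2.5],
    [0.6,8.6,-0.86,-1.65,6.58,1.24,-3.39],
    [0.6,8.6,-0.86,-1.65,6.58,1.24,-3.39],
    [0.6,8.6,-0.86,-1.65,6.58,1.24,-3.39],
    [0.6,8.6,-0.86,-1.65,6.58,1.24,-3.39],
    [0.6,8.6,-0.86,-1.65,6.58,1.24,-3.39],
    [0.6,8.6,-0.86,-1.65,6.58,1.24,-3.39],
    [0.6,8.6,-0.86,-1.65,6.58,1.24,-3.39],
    [0.6,8.6,-0.86,-1.65,6.58,1.24,-3.39],
    [0.6,8.6,-0.86,-1.65,6.58,1.24,-3.39]
  ]
}}

```text
time: 8.75
eef_pos: [499.6, 284.4, 218.4]
orientation: [0.553, 0.833, -0.001, -0.001]
contact_force: [-0.1, -0.4, 0.5]
width: 0.604
finger_force: 0.0
```

```bash
cat >> m.py <<'E'
def rodfit(d,x0,box=110):
    "align steel rods of a flat handle to the low-saturation pixels"
    hsv=cv2.cvtColor(np.ascontiguousarray(d['frame']),cv2.COLOR_RGB2HSV)
    m=((hsv[...,1]<50)&(hsv[...,2]>90)).astype(np.uint8)
    T=cv2.distanceTransform(1-m,cv2.DIST_L2,5)
    S=[]
    for s in (1,-1):
        for a,b in (((18,50),(70,50)),((70,54),(70,88)),((2,36),(18,50))): S+= [np.array(a)+(np.array(b)-a)*t for t in np.linspace(0,1,12)]
    S=np.array(S); S=np.r_[S[:36],S[36:]*[1,-1]]
    def cost(p):
        c,s=np.cos(p[2]),np.sin(p[2]); P=np.c_[p[0]+c*S[:,0]-s*S[:,1],p[1]+s*S[:,0]+c*S[:,1],np.full(len(S),7.)]
        u=w2p(d,P); v=cv2.remap(T,u[:,0].astype(np.float32),u[:,1].astype(np.float32),1,borderMode=cv2.BORDER_REPLICATE)[:,0]
        return np.minimum(v,15).mean()
    from scipy.optimize import minimize
    best=min((minimize(cost,[x0[0]+dx,x0[1]+dy,x0[2]],method='Nelder-Mead',options=dict(initial_simplex=[[x0[0]+dx,x0[1]+dy,x0[2]],[x0[0]+dx+8,x0[1]+dy,x0[2]],[x0[0]+dx,x0[1]+dy+8,x0[2]],[x0[0]+dx,x0[1]+dy,x0[2]+.06]])) for dx in (-6,6) for dy in (-6,6)),key=lambda r:r.fun)
    return best.x,best.fun
E
python3 - <<'E'
from m import *
print(rodfit(pickle.load(open('pics/w1.pkl','rb')),[532,-327,-.04]))
d=cap('wrist','w7'); x,f=rodfit(d,[538,276,.402]); print(x,f)
y=np.degrees(x[2]); plan([x[0],x[1],7],y)
E
```

```text
(array([ 5.33746914e+02, -3.26401235e+02, -3.31018519e-02]), np.float64(0.0))
[5.39679012e+02 2.77827160e+02 4.31074074e-01] 0.0
delta [-0.74, 1.16, 7.06] [-0.02, -0.02, -0.3] | t 8.8 mm 216
```

Emit:
{"name": "jog_arm", "arguments": {
  "deltas": [
    [0.6,-0.7,1.16,3.0,0,0,-0.2],
    [0.6,-0.7,1.16,3.0,0,0,-0.2],
    [0.6,-0.7,1.16,3.0,0,0,-0.2],
    [0.6,-0.7,1.16,4.5,0,0,-0.2],
    [0.6,-0.7,1.16,5.8,0,0,-0.2],
    [0.6,-0.7,1.16,6.6,0,0,-0.2],
    [0.6,-0.7,1.16,7.1,0,0,-0.2],
    [0.6,-0.7,1.16,7.1,0,0,-0.2],
    [0.3,-0.7,1.16,7.1,0,0,-0.2],
    [0.0,-0.7,1.16,7.1,0,0,-0.2],
    [0.0,-0.7,1.16,7.1,0,0,-0.2],
    [0.0,-0.7,1.16,7.1,0,0,-0.2],
    [0.0,-0.7,1.16,7.1,0,0,-0.2],
    [0.0,-0.7,1.16,7.1,0,0,-0.2]
  ]
}}

```text
time: 9.97
eef_pos: [541.3, 280.6, 8.5]
orientation: [0.543, 0.84, 0.001, 0.0]
contact_force: [-1.2, -1.2, 7.3]
width: 0.21
finger_force: 62.3
```

Run:
```python
from h import *
st(); plan([540,277,215],1.8);plan([580,30,215],1.8)
```

```text
pos [541.3 280.6   8.5] F [-1.2 -1.2  7.3] w 0.21 ff 62.3 t 10.0 j [ 0.36  0.25  1.79  0.    1.1  -0.07]
delta [-0.08, -0.08, -6.88] [0.01, -0.01, 3.74] | t 10.0 mm 207
delta [-8.14, -2.24, -6.9] [0.01, -0.01, 3.74] | t 10.0 mm 327
```

Emit:
{"name": "jog_arm", "arguments": {
  "deltas": [
    [0,0,0,-1,0,0,0],
    [0,0,0,-2.2,0,0,0],
    [0,0,0,-3.5,0,0,0.5],
    [0,0,0,-4.8,0,0,1.2],
    [0,0,0,-6,0,0,2],
    [0,-0.5,-0.1,-6.9,0,0,3],
    [0,-1.5,-0.4,-6.9,0,0,3.74],
    [0,-2.8,-0.8,-6.9,0,0,3.74],
    [0,-4.1,-1.1,-6.9,0,0,3.74],
    [0,-5.4,-1.5,-6.9,0,0,3.74],
    [0,-6.7,-1.8,-6.9,0,0,3.74],
    [0,-7.6,-2.1,-6.9,0,0,3.74],
    [0,-8.14,-2.24,-6.9,0,0,3.74],
    [0,-8.14,-2.24,-6.9,0,0,3.74],
    [0,-8.14,-2.24,-6.9,0,0,3.74]
  ]
}}

```text
time: 11.22
eef_pos: [578.8, 29.1, 212.6]
orientation: [0.697, 0.717, -0.001, -0.001]
contact_force: [-0.5, 0.1, -1.3]
width: 0.211
finger_force: 61.3
```

Run:
```python
from h import *
st(); d=cap('wrist','w8'); p=ctrl.get_state()['eef_pos']
for dx,yy in ((0,1.8),):
    a=np.radians(yy)
    for x,y in [(0,32),(70,50),(70,84)]: print(w2p(d,[p+[np.cos(a)*x-np.sin(a)*y,np.sin(a)*x+np.cos(a)*y,1]])[0].round())
```

```text
pos [578.8  29.1 212.6] F [-0.5  0.1 -1.3] w 0.211 ff 61.3 t 11.2 j [-0.08 -0.04  1.74  0.    1.45 -0.11]
[318. 248.]
[490. 206.]
[504. 118.]
```

View pics/w8.png

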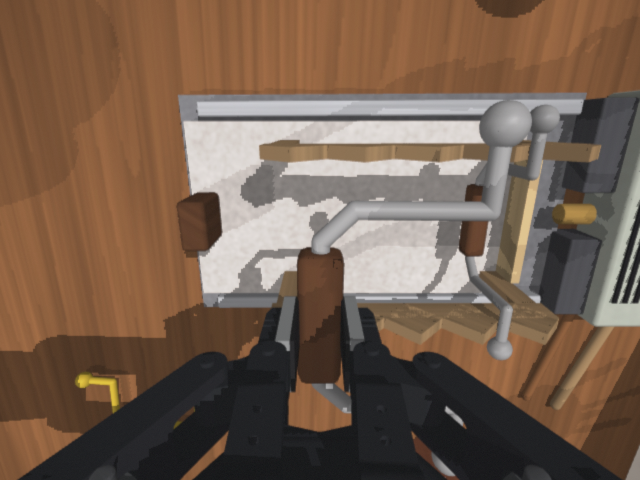

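Run:
```python
from h import *
d=pickle.load(open('pics/w8.pkl','rb'))
a=np.radians(1.8)
for x,y in ((-112.5,64.5),(112.5,64.5)):
    for z in (115,137): print(w2p(d,[[651+np.cos(a)*x-np.sin(a)*y,33+np.sin(a)*x+np.cos(a)*y,z]])[0].round(1))
plan([603.7,34.5,155],1.8); plan([603.7,34.5,118.5],1.8)
```

```text
[258.1 151.2]
[252.  153.8]
[600.1 150.1]
[627.8 152.7]
delta [0.12, 0.84, 1.91] [-0.03, -0.01, -0.01] | t 11.3 mm 63
delta [0.12, 0.85, 3.13] [-0.03, -0.01, -0.01] | t 11.3 mm 97
```

Emit:
{"name": "jog_arm", "arguments": {
  "deltas": [
    [0,0.15,0.85,0.3,0,0,0],
    [0,0.15,0.85,1.2,0,0,0],
    [0,0.15,0.85,1.9,0,0,0],
    [0,0.15,0.85,2.2,0,0,0],
    [0,0.15,0.85,2.4,0,0,0],
    [0,0.15,0.85,2.6,0,0,0],
    [0,0.15,0.85,2.75,0,0,0],
    [0,0.15,0.85,2.9,0,0,0],
    [0,0.15,0.85,3.0,0,0,0],
    [0,0.15,0.85,3.1,0,0,0],
    [0,0.15,0.85,3.13,0,0,0],
    [0,0.15,0.85,3.13,0,0,0]
  ]
}}

```text
time: 12.27
eef_pos: [604.8, 35.0, 120.3]
orientation: [0.696, 0.718, -0.0, -0.001]
contact_force: [-3.1, 0.1, 4.7]
width: 0.212
finger_force: 61.9
```

Run:
```python
from h import *
st(); p=ctrl.get_state()['eef_pos']
arc(p+[70,2.2,0.5],1.8,0,[8,16,24,32,40],e=.5)
```

```text
pos [604.8  35.  120.3] F [-3.1  0.1  4.7] w 0.212 ff 61.9 t 12.3 j [-0.07  0.1   1.75  0.    1.29 -0.1 ]
8 [605.5  35.  110.5] delta [-0.0, 0.03, 0.32] [-1.34, -0.01, -0.01] | t 12.3 mm 10
16 [607.6  35.  101. ] delta [-0.0, 0.1, 0.64] [-2.68, -0.01, -0.01] | t 12.3 mm 19
24 [611.   35.2  91.9] delta [-0.0, 0.21, 0.95] [-4.01, -0.01, -0.01] | t 12.3 mm 29
32 [615.7  35.3  83.3] delta [-0.0, 0.37, 1.23] [-5.34, -0.01, -0.01] | t 12.3 mm 39
40 [621.5  35.5  75.4] delta [-0.0, 0.56, 1.5] [-6.68, -0.0, -0.01] | t 12.3 mm 48
```

Emit:
{"name": "jog_arm", "arguments": {
  "deltas": [
    [0,0,-0.05,0.05,0,0,0],
    [0,0,-0.02,0.2,-0.65,0,0],
    [0,0,0.0,0.35,-1.34,0,0],
    [0,0,0.03,0.51,-2.0,0,0],
    [0,0,0.07,0.67,-2.68,0,0],
    [0,0,0.12,0.82,-3.34,0,0],
    [0,0,0.18,0.98,-4.01,0,0],
    [0,0,0.26,1.12,-4.67,0,0],
    [0,0,0.34,1.26,-5.34,0,0],
    [0,0,0.43,1.39,-6.0,0,0],
    [0,0,0.53,1.52,-6.67,0,0],
    [0,0,0.53,1.52,-6.67,0,0]
  ]
}}

```text
time: 13.27
eef_pos: [620.3, 35.1, 73.8]
orientation: [0.654, 0.674, 0.247, 0.24]
contact_force: [-4.2, -1.2, 6.0]
width: 0.21
finger_force: 62.4
```

Emit:
{"name": "jog_arm", "arguments": {
  "deltas": [
    [0.3,0,0,0,0,0,0],
    [0.4,0,0,0,0,0,0],
    [0.4,0,0,0,0,0,0],
    [0.4,0,0,-0.3,0,0,0],
    [0.4,0,0,-0.7,0,0,0],
    [0.4,0,0,-1.2,0,0,0],
    [0.4,0,0,-2,0,0,0],
    [0.4,0,0,-3,0,0,0],
    [0.4,0,0,-4,0,0,0],
    [0.4,0,0,-5,0,0,0],
    [0.4,0,0,-5.5,0,0,0],
    [0.4,0,0,-5.5,0,0,0]
  ]
}}

```text
time: 14.27
eef_pos: [514.7, 32.0, 204.3]
orientation: [0.654, 0.674, 0.247, 0.24]
contact_force: [1.3, 0.3, -0.5]
width: 0.397
finger_force: 0.0
```

Run:
```python
from m import *
st(); plan([330,245,260],17.6); d=cap('wrist','w9')
a=cv2.imread('pics/top0.png').astype(int); b=cap('top','t9')['frame'][:,:,::-1].astype(int)
print('Bdiff',(np.abs(a-b).max(2)[260:308,160:232]>40).sum())
cv2.imwrite('pics/c9.png',np.hstack([cv2.resize(d['frame'][:,:,::-1],(440,330)),cv2.resize(b.astype(np.uint8)[80:300,190:420],(345,330))]))
```

```text
pos [514.7  32.  204.3] F [ 1.3  0.3 -0.5] w 0.397 ff 0.0 t 14.3 j [-0.14 -0.69  2.35  0.16  0.79 -0.24]
delta [7.29, -3.33, -5.26] [6.67, 0.93, -2.53] | t 14.3 mm 287
Bdiff 1
```

View pics/c9.png

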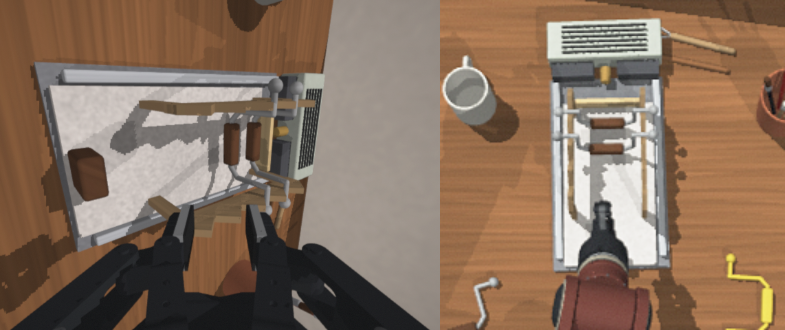

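Run:
```python
from m import *
plan([325,290,215],17.6)
```

```text
delta [8.79, -4.31, -4.26] [6.61, 0.91, -2.53] | t 14.4 mm 320
```

Emit:
{"name": "jog_arm", "arguments": {
  "deltas": [
    [0.6,1.2,-0.6,-1,1,0.2,-0.4],
    [0.6,2.4,-1.2,-1.8,2,0.3,-0.8],
    [0.6,3.6,-1.8,-2.4,3,0.4,-1.2],
    [0.6,4.8,-2.4,-3,4,0.6,-1.6],
    [0.6,6,-3,-3.5,5,0.8,-2],
    [0.6,7.2,-3.6,-4,6,0.9,-2.4],
    [0.6,8.2,-4.1,-4.26,6.61,0.91,-2.53],
    [0.6,8.79,-4.31,-4.26,6.61,0.91,-2.53],
    [0.6,8.79,-4.31,-4.26,6.61,0.91,-2.53],
    [0.6,8.79,-4.31,-4.26,6.61,0.91,-2.53],
    [0.6,8.79,-4.31,-4.26,6.61,0.91,-2.53],
    [0.6,8.79,-4.31,-4.26,6.61,0.91,-2.53],
    [0.6,8.79,-4.31,-4.26,6.61,0.91,-2.53]
  ]
}}

```text
time: 15.45
eef_pos: [325.4, 289.3, 214.6]
orientation: [0.592, 0.806, -0.001, -0.0]
contact_force: [0.5, -0.1, -0.0]
width: 0.599
finger_force: 0.0
```

Run:
```python
from m import *
st(); d=cap('wrist','w10'); x,f=rodfit(d,[332,301,.307]); print(x,f)
y=np.degrees(x[2]); plan([x[0],x[1],8],y)
b=cap('top','t10'); print(rodfit(b,[332,301,.307]))
```

```text
pos [325.4 289.3 214.6] F [ 0.5 -0.1 -0. ] w 0.599 ff 0.0 t 15.4 j [ 0.56 -0.42  2.05  0.    1.51  0.25]
[3.33111111e+02 2.99444444e+02 3.13666667e-01] 0.0
delta [0.24, 0.35, 6.89] [-0.01, -0.0, -0.09] | t 15.5 mm 207
(array([3.61590697e+02, 3.10233654e+02, 1.60420823e-02]), np.float64(2.1725289821624756))
```

Emit:
{"name": "jog_arm", "arguments": {
  "deltas": [
    [0.6,0.24,0.35,1.3,0,0,-0.1],
    [0.6,0.24,0.35,2.6,0,0,-0.1],
    [0.6,0.24,0.35,3.8,0,0,-0.1],
    [0.6,0.24,0.35,5.0,0,0,-0.1],
    [0.6,0.24,0.35,6.0,0,0,-0.1],
    [0.6,0.24,0.35,6.6,0,0,-0.1],
    [0.6,0.24,0.35,6.95,0,0,-0.1],
    [0.6,0.24,0.35,6.95,0,0,-0.1],
    [0.3,0.24,0.35,6.95,0,0,-0.1],
    [0.0,0.24,0.35,6.95,0,0,-0.1],
    [0.0,0.24,0.35,6.95,0,0,-0.1],
    [0.0,0.24,0.35,6.95,0,0,-0.1],
    [0.0,0.24,0.35,6.95,0,0,-0.1],
    [0.0,0.24,0.35,6.95,0,0,-0.1]
  ]
}}

```text
time: 16.72
eef_pos: [334.2, 301.2, 8.8]
orientation: [0.586, 0.81, 0.002, 0.001]
contact_force: [-0.1, -0.8, 5.3]
width: 0.213
finger_force: 61.3
```

Run:
```python
from h import *
st(); plan([530,30,215],1.8)
```

```text
pos [334.2 301.2   8.8] F [-0.1 -0.8  5.3] w 0.213 ff 61.3 t 16.7 j [ 0.57 -0.11  2.18  0.    1.07  0.25]
delta [-10.62, 3.4, -6.87] [0.03, -0.01, 2.73] | t 16.7 mm 393
```

Emit:
{"name": "jog_arm", "arguments": {
  "deltas": [
    [0,0,0,-1,0,0,0],
    [0,0,0,-2.2,0,0,0],
    [0,0,0,-3.5,0,0,0.5],
    [0,0,0,-4.8,0,0,1],
    [0,0,0,-6,0,0,1.7],
    [0,-0.6,0.2,-6.9,0,0,2.4],
    [0,-1.7,0.6,-6.9,0,0,2.73],
    [0,-2.9,1,-6.9,0,0,2.73],
    [0,-4.1,1.4,-6.9,0,0,2.73],
    [0,-5.3,1.8,-6.9,0,0,2.73],
    [0,-6.5,2.2,-6.9,0,0,2.73],
    [0,-7.7,2.6,-6.9,0,0,2.73],
    [0,-8.9,3,-6.9,0,0,2.73],
    [0,-10,3.3,-6.9,0,0,2.73],
    [0,-10.62,3.4,-6.9,0,0,2.73],
    [0,-10.62,3.4,-6.9,0,0,2.73],
    [0,-10.62,3.4,-6.9,0,0,2.73]
  ]
}}

```text
time: 18.13
eef_pos: [529.0, 28.7, 213.3]
orientation: [0.697, 0.717, -0.0, -0.001]
contact_force: [0.3, 0.5, -1.2]
width: 0.209
finger_force: 60.3
```

Run:
```python
from h import *
st(); d=cap('wrist','w11'); p=ctrl.get_state()['eef_pos']
a=np.radians(1.8)
for x,y in [(0,32),(70,50),(70,84)]: print(w2p(d,[p+[np.cos(a)*x-np.sin(a)*y,np.sin(a)*x+np.cos(a)*y,.2]])[0].round())
for x,y in ((-112.5,64.5),(112.5,64.5)): print(w2p(d,[[651+np.cos(a)*x-np.sin(a)*y,33+np.sin(a)*x+np.cos(a)*y,115]])[0].round(1))
```

```text
pos [529.   28.7 213.3] F [ 0.3  0.5 -1.2] w 0.209 ff 60.3 t 18.1 j [-0.09 -0.16  1.85  0.    1.46 -0.12]
[318. 248.]
[488. 206.]
[502. 118.]
[333.4 152.5]
[674.  151.6]
```

View pics/w11.png

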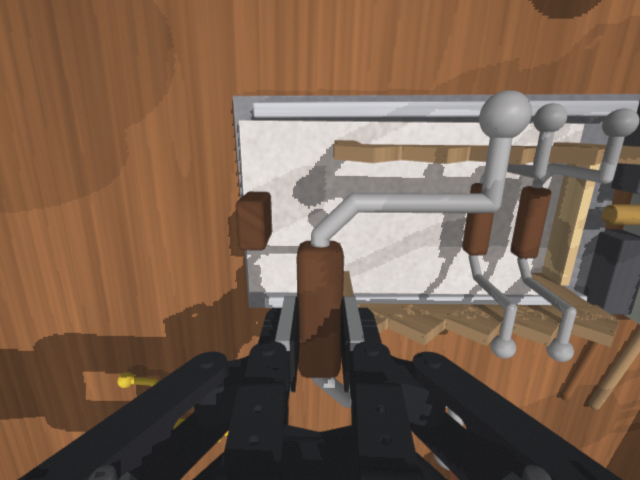

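Run:
```python
from h import *
plan([557.5,29.3,155],1.8); plan([557.5,29.3,118],1.8)
```

```text
delta [-0.04, 0.97, 1.94] [-0.01, -0.0, -0.0] | t 18.2 mm 65
delta [-0.04, 0.97, 3.17] [-0.01, -0.0, -0.0] | t 18.2 mm 100
```

Emit:
{"name": "jog_arm", "arguments": {
  "deltas": [
    [0,0,0.95,0.3,0,0,0],
    [0,0,0.95,1.2,0,0,0],
    [0,0,0.95,1.9,0,0,0],
    [0,0,0.95,2.2,0,0,0],
    [0,0,0.95,2.4,0,0,0],
    [0,0,0.95,2.6,0,0,0],
    [0,0,0.95,2.75,0,0,0],
    [0,0,0.95,2.9,0,0,0],
    [0,0,0.95,3.0,0,0,0],
    [0,0,0.95,3.1,0,0,0],
    [0,0,0.95,3.17,0,0,0],
    [0,0,0.95,3.17,0,0,0]
  ]
}}

```text
time: 19.18
eef_pos: [558.1, 30.3, 119.6]
orientation: [0.696, 0.718, 0.0, 0.0]
contact_force: [-2.9, 0.4, 4.4]
width: 0.212
finger_force: 61.0
```

Run:
```python
from h import *
st(); p=ctrl.get_state()['eef_pos']
arc(p+[70,2.2,0.2],1.8,0,[8,24,40],e=.2)
```

```text
pos [558.1  30.3 119.6] F [-2.9  0.4  4.4] w 0.212 ff 61.0 t 19.2 j [-0.08 -0.01  1.87  0.    1.28 -0.11]
8 [558.9  30.3 109.9] delta [-0.0, 0.02, 0.32] [-1.33, -0.0, -0.0] | t 19.2 mm 10
24 [564.3  30.5  91.2] delta [-0.0, 0.2, 0.95] [-3.99, -0.0, -0.0] | t 19.2 mm 29
40 [574.7  30.8  74.7] delta [-0.0, 0.55, 1.5] [-6.66, -0.0, -0.0] | t 19.2 mm 48
```

Emit:
{"name": "jog_arm", "arguments": {
  "deltas": [
    [0,0,-0.05,0.05,0,0,0],
    [0,0,-0.02,0.2,-0.65,0,0],
    [0,0,0.0,0.35,-1.34,0,0],
    [0,0,0.03,0.51,-2.0,0,0],
    [0,0,0.07,0.67,-2.68,0,0],
    [0,0,0.12,0.82,-3.34,0,0],
    [0,0,0.18,0.98,-4.01,0,0],
    [0,0,0.26,1.12,-4.67,0,0],
    [0,0,0.34,1.26,-5.34,0,0],
    [0,0,0.43,1.39,-6.0,0,0],
    [0,0,0.53,1.52,-6.67,0,0],
    [0,0,0.53,1.52,-6.67,0,0]
  ]
}}

```text
time: 20.18
eef_pos: [574.2, 30.1, 74.0]
orientation: [0.654, 0.674, 0.247, 0.241]
contact_force: [-3.9, -1.0, 6.0]
width: 0.21
finger_force: 61.7
```

Emit:
{"name": "jog_arm", "arguments": {
  "deltas": [
    [0.3,0,0,0,0,0,0],
    [0.4,0,0,0,0,0,0],
    [0.4,0,0,0,0,0,0],
    [0.4,0,0,-0.3,0,0,0],
    [0.4,0,0,-0.7,0,0,0],
    [0.4,0,0,-1.2,0,0,0],
    [0.4,0,0,-2,0,0,0],
    [0.4,0,0,-3,0,0,0],
    [0.4,0,0,-4,0,0,0],
    [0.4,0,0,-4.5,0,0,0],
    [0.4,0,0,-4.5,0,0,0]
  ]
}}

```text
time: 21.1
eef_pos: [487.3, 27.7, 180.7]
orientation: [0.653, 0.674, 0.247, 0.241]
contact_force: [0.4, -0.5, -0.1]
width: 0.396
finger_force: 0.0
```

Run:
```python
from m import *
st(); plan([440,26,160],1.8)
```

```text
pos [487.3  27.7 180.7] F [ 0.4 -0.5 -0.1] w 0.396 ff 0.0 t 21.1 j [-0.17 -0.79  2.44  0.18  0.8  -0.28]
delta [-0.01, -1.65, -0.5] [6.73, 0.02, 0.0] | t 21.1 mm 52
```

Run:
```python
from m import *
plan([422,26,150],1.8); b=cap('top','t12')
cv2.imwrite('pics/c12.png',cv2.resize(b['frame'][80:300,190:420,::-1],None,fx=2.5,fy=2.5,interpolation=2))
```

```text
delta [0.01, -2.32, -0.63] [6.73, 0.02, 0.0] | t 21.1 mm 72
```

View pics/c12.png

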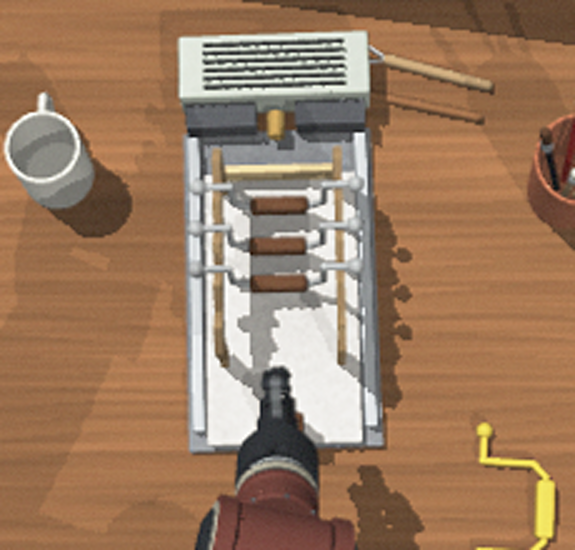

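All three hang: pivots at crop rows ~187, 230 and 268, grips below and between the rails. Next I push the block from behind with shut fingers.

Emit:
{"name": "jog_arm", "arguments": {
  "deltas": [
    [0.4,0,-0.4,-0.6,0.5,0,0],
    [0.2,0,-0.8,-0.8,1.5,0,0],
    [0,0,-1.3,-0.9,2.5,0,0],
    [0,0,-1.8,-0.8,3.5,0,0],
    [0,0,-2.3,-0.63,4.7,0,0],
    [0,0,-2.3,-0.63,5.8,0,0],
    [0,0,-2.3,-0.63,6.73,0,0],
    [0,0,-2.3,-0.63,6.73,0,0],
    [0,0,-2.3,-0.63,6.73,0,0],
    [0,0,-2.3,-0.63,6.73,0,0]
  ]
}}

```text
time: 21.98
eef_pos: [420.8, 26.1, 144.6]
orientation: [0.696, 0.718, -0.003, -0.003]
contact_force: [-0.7, 0.0, -0.9]
width: -0.001
finger_force: 0.0
```

Run:
```python
from m import *
st(); plan([424,25.8,38],1.8)
```

```text
pos [420.8  26.1 144.6] F [-0.7  0.  -0.9] w -0.001 ff 0.0 t 22.0 j [-0.11 -0.39  2.15 -0.    1.39 -0.15]
delta [-0.01, 0.14, 3.55] [-0.09, -0.0, 0.0] | t 22.0 mm 107
```

Emit:
{"name": "jog_arm", "arguments": {
  "deltas": [
    [0,0,0,1,0,0,0],
    [0,0,0,2.2,0,0,0],
    [0,0,0,3.1,0,0,0],
    [0,0,0,3.55,-0.09,0,0],
    [0,0,0.15,3.55,-0.09,0,0],
    [0,0,0.3,3.55,-0.09,0,0],
    [0,0,0.45,3.55,-0.09,0,0],
    [0,0,0.6,3.55,-0.09,0,0],
    [0,0,0.75,3.55,-0.09,0,0],
    [0,0,0.85,3.55,-0.09,0,0],
    [0,0,0.95,3.55,-0.09,0,0],
    [0,0,1.05,3.55,-0.09,0,0],
    [0,0,1.15,3.55,-0.09,0,0],
    [0,0,1.25,3.55,-0.09,0,0],
    [0,0,1.35,3.55,-0.09,0,0],
    [0,0,1.45,3.55,-0.09,0,0],
    [0,0,1.55,3.55,-0.09,0,0],
    [0,0,1.65,3.55,-0.09,0,0],
    [0,0,1.75,3.55,-0.09,0,0],
    [0,0,1.75,3.55,-0.09,0,0]
  ]
}}

```text
time: 23.65
eef_pos: [474.1, 27.5, 39.4]
orientation: [0.696, 0.718, 0.001, 0.001]
contact_force: [0.1, 0.4, -0.7]
width: 0.0
finger_force: 0.0
```

Emit:
{"name": "jog_arm", "arguments": {
  "deltas": [
    [0,0,0.1,0,0,0,0],
    [0,0,0.2,0,0,0,0],
    [0,0,0.3,0,0,0,0],
    [0,0,0.4,0,0,0,0],
    [0,0,0.5,0,0,0,0],
    [0,0,0.5,0,0,0,0]
  ]
}}

```text
time: 24.15
eef_pos: [488.2, 28.0, 39.1]
orientation: [0.696, 0.718, 0.0, 0.0]
contact_force: [-3.4, -0.6, 2.0]
width: -0.002
finger_force: 1.8
```

Emit:
{"name": "jog_arm", "arguments": {
  "deltas": [
    [0,0,0.07,0,0,0,0],
    [0,0,0.14,0,0,0,0],
    [0,0,0.21,0,0,0,0],
    [0,0,0.28,0,0,0,0],
    [0,0,0.28,0,0,0,0]
  ]
}}

```text
time: 24.57
eef_pos: [493.3, 28.2, 39.1]
orientation: [0.696, 0.718, -0.003, -0.003]
contact_force: [-18.2, -1.9, 13.6]
width: 0.0
finger_force: 9.2
```

Emit:
{"name": "jog_arm", "arguments": {
  "deltas": [
    [0,0,0.02,0,0,0,0],
    [0,0,0.02,0,0,0,0],
    [0,0,0.02,0,0,0,0],
    [0,0,0.02,0,0,0,0],
    [0,0,0.02,0,0,0,0],
    [0,0,0.02,0,0,0,0],
    [0,0,0.02,0,0,0,0],
    [0,0,0.02,0,0,0,0],
    [0,0,0.02,0,0,0,0],
    [0,0,0.02,0,0,0,0],
    [0,0,0.02,0,0,0,0],
    [0,0,0.02,0,0,0,0],
    [0,0,0.02,0,0,0,0],
    [0,0,0.02,0,0,0,0],
    [0,0,0.02,0,0,0,0],
    [0,0,0.02,0,0,0,0],
    [0,0,0.02,0,0,0,0],
    [0,0,0.02,0,0,0,0],
    [0,0,0.02,0,0,0,0],
    [0,0,0.02,0,0,0,0]
  ]
}}

```text
time: 26.23
eef_pos: [493.3, 28.2, 39.1]
orientation: [0.696, 0.718, -0.003, -0.003]
contact_force: [-20.4, -0.9, 15.6]
width: -0.002
finger_force: 10.2
```

Run:
```python
from m import *
st(); b=cap('top','t13'); w=cap('wrist','w13'); s=cap('scene','s13')
A=cv2.resize(b['frame'][80:270,230:380,::-1],(395,500),interpolation=2)
B=cv2.resize(s['frame'][200:400,290:490,::-1],(400,400),interpolation=2)
B=cv2.copyMakeBorder(B,0,100,0,0,0)
cv2.imwrite('pics/c13.png',np.hstack([A,B]))
```

```text
pos [493.3  28.2  39.1] F [-20.4  -0.9  15.6] w -0.002 ff 10.2 t 26.2 j [-0.09 -0.05  2.06 -0.    1.14 -0.12]
```

View pics/c13.png

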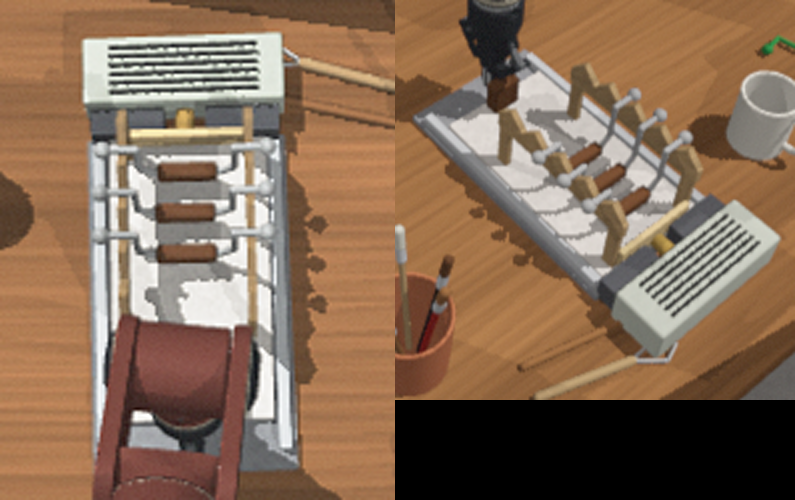

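The rack is flush against the dark stop blocks and all three handles are hanging. I'll hold a while longer, then back off slowly.

Emit:
{"name": "jog_arm", "arguments": {
  "deltas": [
    [0,0,0.02,0,0,0,0],
    [0,0,0.02,0,0,0,0],
    [0,0,0.02,0,0,0,0],
    [0,0,0.02,0,0,0,0],
    [0,0,0.02,0,0,0,0],
    [0,0,0.02,0,0,0,0],
    [0,0,0.02,0,0,0,0],
    [0,0,0.02,0,0,0,0],
    [0,0,0.02,0,0,0,0],
    [0,0,0.02,0,0,0,0],
    [0,0,0.02,0,0,0,0],
    [0,0,0.02,0,0,0,0],
    [0,0,0.02,0,0,0,0],
    [0,0,0.02,0,0,0,0],
    [0,0,0.02,0,0,0,0],
    [0,0,0.02,0,0,0,0],
    [0,0,0.02,0,0,0,0],
    [0,0,0.02,0,0,0,0],
    [0,0,0.02,0,0,0,0],
    [0,0,0.02,0,0,0,0]
  ]
}}

```text
time: 28.05
eef_pos: [493.3, 28.2, 39.1]
orientation: [0.696, 0.718, -0.004, -0.004]
contact_force: [-22.0, -2.2, 17.1]
width: 0.001
finger_force: 11.6
```

Emit:
{"name": "jog_arm", "arguments": {
  "deltas": [
    [0,0,0.02,0,0,0,0],
    [0,0,0.02,0,0,0,0],
    [0,0,0.02,0,0,0,0],
    [0,0,0.02,0,0,0,0],
    [0,0,-0.03,0,0,0,0],
    [0,0,-0.08,0,0,0,0],
    [0,0,-0.13,0,0,0,0],
    [0,0,-0.18,0,0,0,0],
    [0,0,-0.23,0,0,0,0],
    [0,0,-0.3,0,0,0,0],
    [0,0,-0.37,0,0,0,0],
    [0,0,-0.45,0,0,0,0],
    [0,0,-0.6,0,0,0,0],
    [0,0,-0.8,0,0,0,0],
    [0,0,-1.1,0,0,0,0],
    [0,0,-1.5,0,0,0,0],
    [0,0,-2.0,0,0,0,0],
    [0,0,-2.0,0,0,0,0],
    [0,0,-2.0,-1,0,0,0],
    [0,0,-2.0,-2,0,0,0]
  ]
}}

```text
time: 29.72
eef_pos: [435.5, 26.6, 97.8]
orientation: [0.696, 0.718, -0.001, -0.001]
contact_force: [0.6, -0.5, 0.6]
width: 0.004
finger_force: 0.0
```

Emit:
{"name": "jog_arm", "arguments": {
  "deltas": [
    [0,0,-0.2,-2,0,0,0],
    [0,0,-0.2,-3,0,0,0],
    [0,0,-0.2,-3,0,0,0],
    [0,0,-0.2,-3,0,0,0],
    [0,0,-0.2,-3,0,0,0],
    [0,0,-0.2,-3,0,0,0],
    [0,0,-0.2,-3,0,0,0],
    [0,0,-0.2,-3,0,0,0],
    [0,0,-0.2,-3,0,0,0],
    [0,0,-0.2,-3,0,0,0],
    [0,0,-0.2,-3,0,0,0],
    [0,0,-0.2,-3,0,0,0]
  ]
}}

```text
time: 30.72
eef_pos: [431.5, 26.3, 189.0]
orientation: [0.696, 0.718, 0.001, 0.001]
contact_force: [0.8, -0.3, -0.0]
width: -0.0
finger_force: 0.0
```

Run:
```python
from m import *
st(); a=pickle.load(open('pics/t13.pkl','rb'))['frame']; b=cap('top','t14')['frame']
# shift of the loaded rack and handles since held
q=a[128:185,262:340]; r=cv2.matchTemplate(b[108:205,252:350],q,cv2.TM_CCOEFF_NORMED); print(cv2.minMaxLoc(r)[1],np.array(cv2.minMaxLoc(r)[3])-[10,20])
```

```text
pos [431.5  26.3 189. ] F [ 0.8 -0.3 -0. ] w -0.0 ff 0.0 t 30.7 j [-0.11 -0.41  2.09  0.    1.46 -0.14]
0.9391949772834778 [0 3]
```

```bash
python3 -c "
from station import ctrl; print(ctrl.close_job())"
```

```text
the job is handed in; nothing more can be done
None
```

I hung all three handles that were present, held the rack against the stop for about 3.8 s, let go (it sprang back about 8 mm with the handles still hanging), and handed the job in; no verdict came back.

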